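Brush out the tilted ink pot

TASK

Brush out the tilted steel ink pot with the long wooden-handled brush: push it down along the pot's slope until the sprung pad at an unknown depth gives at least 4 mm, and do this three times drawing it up to near the rim between the pushes. Then stand the brush back upright in its stand and let go. Never press the brush on the pot with more than 20 N, do not tip the brush over, and leave the tin and the foil roll between the two where they are.

Things in the scene. Friction and masses are not known exactly. Their poses are not given: they have to be found in the camera images.
- brush: Round brush standing in its stand, 190 mm tall, about 120 g. Origin at the centre of its foot (bristle end), z along the brush to the handle's top. Rigid grey bristle head 45 mm in diameter, z 0 to 50 mm, with dark bands; thin neck; flat light-wood handle z 110 to 190 mm, 14 mm thick along the brush's x, 26 mm wide along its y.
- pot: Open steel pot fixed in a dark iron cradle (120 x 110 mm, 85 mm high), tilted 0.35 rad, mouth leaning roughly to the robot (heading varies). Origin at the centre of its underside, 30 mm above the table; z runs along the bore to the mouth, rim at z 100 mm. Outer diameter 68 mm, bore 62 mm.
- pad (a joint): Travel (m) of the sprung steel disc, 56 mm wide, inside the pot: 0 unloaded, grows as it is pressed in, stop at 0.010. Gives from 2.4 N; 4.8 N at 4 mm, 8.4 N at the stop, then rigid. Its unloaded face lies 24 to 54 mm above the pot's underside along the pot's z; where is not told and must be felt with the brush.
- caddy: The brush's stand: a round steel cup, outer diameter 68 mm, inner 62 mm, rim 50 mm and inner floor 5 mm above the table, fixed by its 100 x 100 mm foot plate. Origin at the centre of the underside, z up. Pot and stand may change sides (left or right of the robot).
- tin: Closed pale tin with a white lid, 52 mm in diameter, 55 mm tall, standing between pot and stand. Origin at its underside. To be left alone.
- roll: Copper foil roll standing on end, 52 mm in diameter, 50 mm tall, nearer the robot than the tin. Origin at its underside. To be left alone.

How it is judged (in metres and radians):
On the way, in this order (a step that is already met when the one before it is completed fails the run):
1. Push the brush down in the pot until the sprung pad gives by at least 4 mm under the brush (first push) (x of brush in the frame of pot between -0.016 and 0.016 m and y of brush in the frame of pot between -0.016 and 0.016 m and z of brush in the frame of pot below 0.07 m and value of joint pad above 0.004 m and contact force between brush and pot above 2 N), for 0.1 s.
2. Draw the brush up inside the pot until its foot is 80 mm or more above the pot's underside and still inside (0 to 20 mm below the rim), within 16 mm of the axis (x of brush in the frame of pot between -0.016 and 0.016 m and y of brush in the frame of pot between -0.016 and 0.016 m and z of brush in the frame of pot between 0.08 and 0.1 m), for 0.05 s.
3. Push the brush down in the pot until the sprung pad gives by at least 4 mm under the brush (second push) (all of step 1), for 0.1 s.
4. Draw the brush up inside the pot until its foot is 80 mm or more above the pot's underside and still inside (0 to 20 mm below the rim), within 16 mm of the axis (once more) (all of step 2), for 0.05 s.
5. Push the brush down in the pot until the sprung pad gives by at least 4 mm under the brush (third push) (all of step 3), for 0.1 s.
At the end, for the whole second after the job is handed in: The brush stands in its stand: foot within 15 mm of the stand's axis and down on the stand's floor (less than 12 mm above the table), leaning less than 0.15 rad, at rest, and the robot touches nothing (horizontal distance between brush and caddy below 0.015 m and height (world z) of brush below 0.012 m and angle between brush's own z axis and vertical below 0.15 rad and linear speed of brush below 0.02 m/s and contact force between each of the arm, the fingers and anything else below 0.1 N).
It fails at once if The brush presses on the pot or its pad with more than 20 N (contact force between brush and pot above 20 N).
It fails at once if The brush is tipped over (more than 1 rad from upright) (angle between brush's own z axis and vertical above 1 rad).
It fails at once if The tin is moved by more than 20 mm (distance of tin from where it was at the start of the episode above 0.02 m).
It fails at once if The foil roll is moved by more than 20 mm (distance of roll from where it was at the start of the episode above 0.02 m).
It also fails if it takes over 70 s, if anything falls off the work surface, if the arm or the gripper's body presses on something with over 40 N, if the wrist force passes 120 N, or if a joint passes its speed limit or range.

ROBOT

A 7-joint arm with a two-finger parallel gripper is mounted at the origin on the work surface. World frame = base frame: x ahead of the robot, y to its left, z up, the work surface at z = 0. Lengths are in mm, angles in rad, forces in N, time in s.
With the tool pointing down it reaches from about 350 to 900 mm from the base axis. Payload 8.1 kg.
Tool frame: the origin (TCP) lies on the centre line of the jaws, within the pads' length; the fingertips stand env.finger_overhang ahead of it and the grasp point (between the pads) lies 2 mm behind it (env.finger_overhang is the distance from the TCP to the fingertips, in mm); z points along the fingers, y is the line along which they close (so a half turn about z gives the same grasp; the last joint's range is limited). The gripper opens to 92 mm and grips with 3 to 60 N. Pads are 19 mm wide; open, the fingers measure 130 mm over their backs; the gripper's body (75 mm by 190 mm) begins 47 mm behind the grasp point.
Start: joints at [-1.444, 0.434, 0.025, 1.573, -0.012, 1.134, -0.075], TCP at [142.391, 608.577, 243.742] pointing down, gripper open.
Joint ranges: [-2.62, 2.62], [-0.44, 2.09], [-1.27, 1.32], [0.08, 2.57], [-1.32, 4.46], [0.12, 2], [-2.74, 2.74]. Speed limits (rad/s): [2.22, 2.22, 3.01, 3.01, 3.14, 3.14, 3.14].

INTERFACE

Orientations are given as [roll, pitch, yaw] about the fixed x, y, z axes, in that order (R = Rz(yaw) Ry(pitch) Rx(roll)).
In Python, from bench import env gives the robot as it stands.
- The arm moves only by the tool move_arm, never from a script. Its argument "motion" is one flat list of numbers, 5 for each row, row after row: the shift along the world's x, y, z in mm, then the turn about the world's z in rad, then the finger opening in mm, from 0 to 91.8. In form: [x, y, z, turn, hand, x, y, z, turn, hand, ...]. A call has 1 to 5 rows; each row shifts and turns the commanded pose from where the row before left it; what a row does not reach is not made up. A row lasts 1/12 s, in which the tool goes at most 41.7 mm and 7.16 degrees, less where a joint would pass 70% of its speed; a pose out of reach is approached as far as the arm can. A call with a gripper value outside its range is refused whole. The fingers move at their own pace and stop on an object; "squeeze" is the grip in N (left out, the last holds). Time passes only in rows, so rows that do not move let the fingers close. It gives the time, the measured TCP pose, the force, the opening and the grip force at its end, in the units of the state.
- env.get_state(): the state, without advancing time (a new reading comes with each control period).
- env.snapshot(name): name is "scene" or "top" or "wrist"; returns a dict with "img" (384x512x3 uint8, red, green, blue), "range_z" (384x512 float32, mm along the optical axis (not along the pixel's ray), 0 where there is no reading), "camera_matrix" (3x3 intrinsics, pixels), "world_from_camera" (4x4, takes a point from camera to world coordinates). Camera axes: x right, y down, z forward; pixel columns grow to the right and rows downward; lengths in mm; the calibration is good to about 2 mm. A picture is of the moment at which its call begins.
- env.job_done(): hands the job in; it is judged then, once.
Trained networks look in a picture, given as the dict that the camera call returned (one of the last four; its "shot" number tells which), for a name from the list of things; names that differ only in an ending like _2 or _b are one class to them, and where a whole thing is asked for, a point or a joint stands for the part that bears it (a point fixed in the world has none). Each returns a list of dicts, best first, with "conf" (0 to 1); they miss things now and then, are a little off and sometimes report something else, mostly with a low value. They report only what shows in the picture. A call takes as long as a camera call.
- env.find_in(picture, thing): "point" ([column, row] in pixels, amid what is visible of it).
- env.tip_of(picture, thing): "point" ([column, row] in pixels: a listed point, or the origin of a listed thing).
The state is a dict: "t": time; "joint_pos": joint angles; "joint_velocities": joint speeds; "joint_torque": joint torques, N m; "tcp_pos": TCP position; "ee_rot": TCP orientation; "wrist_force": force on the tool from outside, world axes, zero at the start; "wrist_torque": the same for the moment, N m; "width": finger opening in mm; "finger_force": force on a finger pad.
Only numpy, scipy, OpenCV 4.12 (cv2) and the standard library are available. Lean on these libraries where they do the work, as an engineer would, in place of code of your own. Each camera call takes 0.05 s, during which the arm holds its last target. There are 200 camera calls.

## Working session

There is one attempt and no reset: what is moved stays moved. The work goes in short steps, Python scripts to look and compute and a tool call to move; the robot and the scene stay as the last step left them, time stands still between calls to the robot, and variables do not carry over. Pictures are saved under pics/ and viewed, at most 10 in all, crops included, and the job is handed in when it is done.

Besides the shell and the picture viewer there is one more tool, called after ">>>" as name(argument=value, ...) on one line, values as JSON. move_arm: Moves the arm, as the interface text tells. Its arguments: {"type":"object","properties":{"motion":{"type":"array","items":{"type":"number"}},"squeeze":{"type":"number"}},"required":["motion"]}

```bash
ls; mkdir -p pics
cat > h.py <<'E'
import numpy as np, cv2
from bench import env
def w(p,u,v,z=None):
    K=p["camera_matrix"];T=p["world_from_camera"]
    if z is None: z=p["range_z"][int(round(v)),int(round(u))]
    c=np.array([(u-K[0,2])/K[0,0]*z,(v-K[1,2])/K[1,1]*z,z,1])
    return (T@c)[:3]
def cloud(p):
    K=p["camera_matrix"];T=p["world_from_camera"];Z=p["range_z"]
    v,u=np.mgrid[:Z.shape[0],:Z.shape[1]]
    c=np.stack([(u-K[0,2])/K[0,0]*Z,(v-K[1,2])/K[1,1]*Z,Z],-1)
    P=c@T[:3,:3].T+T[:3,3]; P[Z<=0]=np.nan
    return P
def save(p,n): cv2.imwrite("pics/"+n,p["img"][...,::-1])
E
python3 - <<'E'
from h import *
print(env.finger_overhang); s=env.get_state(); print(s["tcp_pos"],s["ee_rot"],s["t"],s["wrist_force"])
ims=[]
for n in ["top","scene"]:
    p=env.snapshot(n); ims.append(p["img"])
    np.savez(n,**{k:p[k] for k in("img","range_z","camera_matrix","world_from_camera")})
    print(n,p["world_from_camera"][:3,3].round())
    for t in ["brush","pot","caddy","tin","roll"]:
        f=env.find_in(p,t)[:1]; g=env.tip_of(p,t)[:1]
        print(t,[(x["point"],x["conf"],w(p,*x["point"]).round()) for x in f],[(x["point"],x["conf"]) for x in g])
cv2.imwrite("pics/a.png",cv2.resize(np.vstack(ims)[...,::-1],(400,600)))
cv2.imwrite("pics/top.png",ims[0][...,::-1]);cv2.imwrite("pics/scene.png",ims[1][...,::-1])
E
```

```text
pics
17.0
[142.31843245 608.07954712 242.92768283] [-3.13999406e+00  1.70039141e-04  2.91173699e+00] 0.0 [ 0.75677066 -0.73207807  1.02217984]
top [495.  13. 718.]
brush [([171.4, 189.7], 0.63, array([590., 138., 153.]))] [([178.7, 201.6], 0.84)]
pot [([394.3, 175.9], 0.88, array([ 620., -211.,   69.]))] [([382.1, 171.4], 0.71)]
caddy [([186.6, 213.3], 0.85, array([566., 135.,  50.]))] [([384.5, 171.8], 0.67)]
tin [([266.3, 177.5], 0.65, array([624.,   0.,  54.]))] [([265.1, 182.6], 0.79)]
roll [([267.8, 251.7], 0.94, array([500.,  -1.,  -2.]))] [([266.8, 246.2], 0.7)]
scene [917. 399. 912.]
brush [([296.4, 218.4], 0.96, array([599., 158., 106.]))] [([293.7, 237.6], 0.73)]
pot [([174.2, 119.7], 0.67, array([ 633., -187.,  116.]))] [([174.1, 140.7], 0.8)]
caddy [([294.3, 240.9], 0.65, array([616., 174.,  50.]))] [([296.4, 236.4], 0.92)]
tin [([234.0, 193.9], 0.66, array([636.,  12.,  53.]))] [([238.0, 199.0], 0.77)]
roll [([275.6, 162.9], 0.7, array([500.,  -2.,  17.]))] [([275.8, 171.5], 0.88)]
```

View pics/top.png

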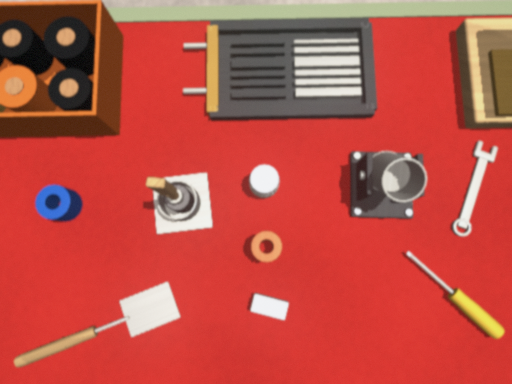

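View pics/scene.png

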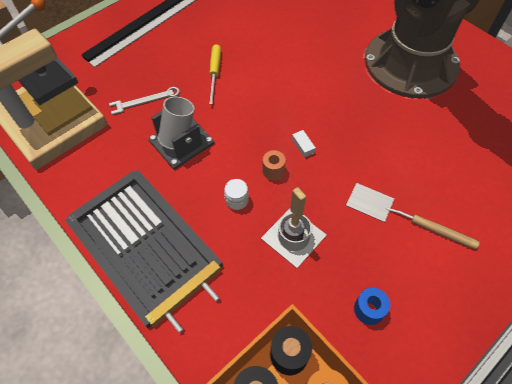

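```bash
cat > fit.py <<'E'
from h import *
from scipy.optimize import least_squares
def load(n): return dict(np.load(n+".npz"))
A={n:cloud(load(n)).reshape(-1,3) for n in("top","scene")}
def box(P,x,y,z): 
    m=(P[:,0]>x[0])&(P[:,0]<x[1])&(P[:,1]>y[0])&(P[:,1]<y[1])&(P[:,2]>z[0])&(P[:,2]<z[1]); return P[m]
def potres(q,P):
    x,y,f=q[:3]; t=.35
    a=np.array([np.sin(t)*np.cos(f),np.sin(t)*np.sin(f),np.cos(t)])
    d=P-[x,y,30]; h=d@a; r=np.linalg.norm(d-h[:,None]*a,axis=1)
    lat=np.minimum(np.hypot(r-34,np.maximum(h-100,0)),np.hypot(r-31,np.maximum(h-100,0)))
    ann=np.hypot(h-100,np.maximum(np.abs(r-32.5)-1.5,0))
    return np.minimum(lat,ann)
for key in (["top"],["scene"],["top","scene"]):
    P=np.vstack([box(A[k],(540,720),(-280,-120),(90,150)) for k in key])
    best=min((least_squares(potres,[x0,-195,f],args=(P,),loss="soft_l1",f_scale=2) for f in np.arange(-3.1,3.1,.5) for x0 in(600,650)),key=lambda r:r.cost)
    print("pot",key,len(P),best.x.round(3),np.median(potres(best.x,P)).round(2))
    C=np.vstack([box(A[k],(520,640),(90,200),(47,54)) for k in key])
    c=least_squares(lambda q:np.maximum(np.abs(np.hypot(*(C[:,:2]-q).T)-32.5)-1.5,0),[575,140],loss="soft_l1").x
    B=np.vstack([box(A[k],(520,660),(90,220),(130,200)) for k in key])
    Tp=B[B[:,2]>np.percentile(B[:,2],97)-6] 
    print("caddy",len(C),c.round(1),"handle",len(B),B.max(0).round(),B.min(0).round(),"toppts",len(Tp),Tp.mean(0).round(1))
    T2=B[B[:,2]>184]
    if len(T2)>4: print(cv2.minAreaRect(T2[:,:2].astype(np.float32)),len(T2))
    for nm,xx,yy,hh in(("tin",(590,670),(-40,40),(50,60)),("roll",(460,540),(-40,40),(44,56))):
        R=np.vstack([box(A[k],xx,yy,hh) for k in key]); print(nm,len(R),R.mean(0).round(1))
E
python3 fit.py
python3 - <<'E'
import cv2,numpy as np
a=cv2.imread("pics/top.png");b=cv2.imread("pics/scene.png")
z=lambda i,u,v:cv2.resize(i[v:v+80,u:u+100],(400,300),interpolation=cv2.INTER_CUBIC)
cv2.imwrite("pics/z.png",np.vstack([np.hstack([z(a,130,155),z(a,340,140)]),np.hstack([z(b,245,175),z(b,130,85)])]))
E
```

```text
pot ['top'] 954 [ 637.623 -207.821    3.089] 0.35
caddy 271 [592.6 154.3] handle 380 [602. 164. 198.] [586. 138. 130.] toppts 198 [593.5 150.3 194.5]
((593.9244384765625, 150.90057373046875), (26.213144302368164, 13.944293975830078), 83.48017120361328) 221
tin 619 [623.3   4.   54.9]
roll 601 [510.2   2.8  50. ]
pot ['scene'] 782 [ 639.624 -207.303    3.115] 0.72
caddy 246 [590.  150.7] handle 316 [604. 164. 197.] [589. 138. 130.] toppts 105 [596.9 151.2 193.5]
((596.4146728515625, 150.8251190185547), (25.389734268188477, 14.040574073791504), 84.76799774169922) 127
tin 351 [625.7   3.7  53.8]
roll 298 [513.4   3.   48.3]
pot ['top', 'scene'] 1736 [ 638.31  -207.743   -3.19 ] 0.57
caddy 517 [591.4 153. ] handle 696 [604. 164. 198.] [586. 138. 130.] toppts 303 [594.7 150.6 194.2]
((595.126953125, 150.76858520507812), (26.190048217773438, 16.596221923828125), 84.63705444335938) 348
tin 970 [624.2   3.9  54.5]
roll 899 [511.2   2.9  49.4]
```

View pics/z.png

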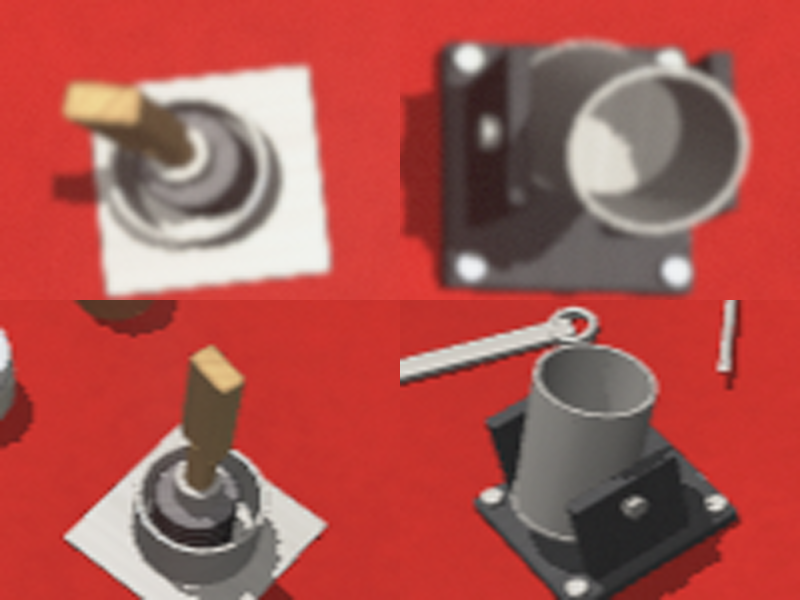

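The top view shows the brush in its stand with the handle top at about (155,183), and the pot's mouth at about (404,177). In the scene view the pot leans toward the robot. The fit gives the pot base at (638.5, -207.5) with heading about 3.1, and the brush axis at about (595, 151). The flat faces of the handle are normal to about -0.09 rad.

>>> move_arm(motion=[28,-28,0,-0.09,80,28,-28,0,-0.09,80,28,-28,0,-0.09,80,28,-28,0,-0.09,80,28,-28,0,-0.09,80], squeeze=20)

```text
t: 1.52
tcp_pos: [283.4, 467.2, 243.9]
ee_rot: [3.141, -0.0, 2.458]
wrist_force: [0.7, -0.0, 0.7]
width: 80.2
finger_force: 0.0
```

>>> move_arm(motion=[28,-28,0,-0.09,80,28,-28,0,-0.09,80,28,-28,0,-0.09,80,28,-28,0,-0.09,80,28,-28,0,-0.09,80])

```text
t: 1.93
tcp_pos: [423.5, 327.1, 244.1]
ee_rot: [3.141, -0.0, 2.007]
wrist_force: [1.2, 1.7, -0.5]
width: 79.9
finger_force: 0.0
```

>>> move_arm(motion=[28,-28,0,-0.09,80,28,-28,0,-0.09,80,28,-28,0,-0.09,80,15,-15,0,-0.09,80,0,0,0,0,80])

```text
t: 2.35
tcp_pos: [525.1, 224.1, 244.2]
ee_rot: [3.139, 0.002, 1.638]
wrist_force: [-0.6, -0.0, 0.7]
width: 80.0
finger_force: 0.0
```

>>> move_arm(motion=[20,-20,0,-0.08,60,20,-20,0,-0.08,60,15,-18,0,0,60,0,0,0,0,60,0,0,0,0,60])

```text
t: 2.77
tcp_pos: [576.7, 170.8, 243.6]
ee_rot: [3.142, 0.0, 1.491]
wrist_force: [-0.6, 0.3, 0.1]
width: 60.3
finger_force: 0.0
```

Run:
```python
from h import *
from fit import box
p=env.snapshot("wrist"); save(p,"w1.png"); P=cloud(p).reshape(-1,3)
print(env.get_state()["tcp_pos"],p["world_from_camera"].round(2))
T=box(P,(540,650),(90,220),(180,205)); print(len(T), T.mean(0) if len(T) else 0, cv2.minAreaRect(T[:,:2].astype(np.float32)) if len(T)>4 else 0)
C=box(P,(530,650),(90,220),(44,56)); print(len(C))
from scipy.optimize import least_squares
if len(C)>20: print(least_squares(lambda q:np.maximum(np.abs(np.hypot(*(C[:,:2]-q).T)-32.5)-1.5,0),[592,152],loss="soft_l1").x)
```

```text
pot ['top'] 954 [ 637.623 -207.821    3.089] 0.35
caddy 271 [592.6 154.3] handle 380 [602. 164. 198.] [586. 138. 130.] toppts 198 [593.5 150.3 194.5]
((593.9244384765625, 150.90057373046875), (26.213144302368164, 13.944293975830078), 83.48017120361328) 221
tin 619 [623.3   4.   54.9]
roll 601 [510.2   2.8  50. ]
pot ['scene'] 782 [ 639.624 -207.303    3.115] 0.72
caddy 246 [590.  150.7] handle 316 [604. 164. 197.] [589. 138. 130.] toppts 105 [596.9 151.2 193.5]
((596.4146728515625, 150.8251190185547), (25.389734268188477, 14.040574073791504), 84.76799774169922) 127
tin 351 [625.7   3.7  53.8]
roll 298 [513.4   3.   48.3]
pot ['top', 'scene'] 1736 [ 638.31  -207.743   -3.19 ] 0.57
caddy 517 [591.4 153. ] handle 696 [604. 164. 198.] [586. 138. 130.] toppts 303 [594.7 150.6 194.2]
((595.126953125, 150.76858520507812), (26.190048217773438, 16.596221923828125), 84.63705444335938) 348
tin 970 [624.2   3.9  54.5]
roll 899 [511.2   2.9  49.4]
[575.96253215 172.20285737 243.53938975] [[ 1.0000e+00 -8.0000e-02 -2.0000e-02  5.8343e+02]
 [-8.0000e-02 -9.6000e-01 -2.8000e-01  2.4672e+02]
 [-0.0000e+00  2.9000e-01 -9.6000e-01  3.8522e+02]
 [ 0.0000e+00  0.0000e+00  0.0000e+00  1.0000e+00]]
758 [593.70869824 152.44574381 193.49944927] ((594.0745239257812, 150.07794189453125), (25.58637046813965, 14.162275314331055), 83.49617767333984)
931
[591.79517271 147.05675532]
```

View pics/w1.png

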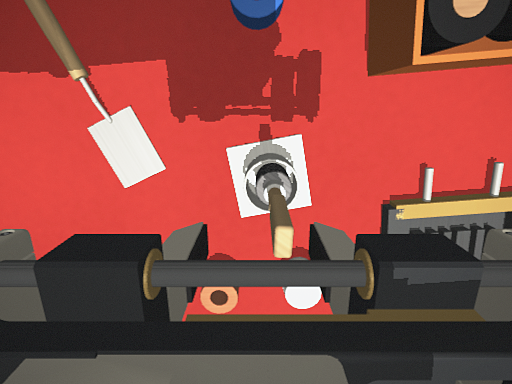

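The wrist view shows the handle top at (284,240), between the fingers in the closing direction, with the cup behind it at (268,180). I'll align over the handle, descend and grip.

>>> move_arm(motion=[9,-10,0,-0.025,60,9,-10.5,0,0,60,0,0,-20,0,60,0,0,-20,0,60,0,0,-20,0,60])

```text
t: 3.23
tcp_pos: [595.2, 150.5, 183.4]
ee_rot: [3.14, -0.0, 1.467]
wrist_force: [0.0, -0.4, -0.8]
width: 59.9
finger_force: 0.0
```

>>> move_arm(motion=[0,0,-18,0,60,0,0,0,0,60,0,0,0,0,20,0,0,0,0,12,0,0,0,0,5], squeeze=20)

```text
t: 3.65
tcp_pos: [595.4, 151.1, 167.2]
ee_rot: [3.139, -0.001, 1.467]
wrist_force: [0.5, 0.2, 0.4]
width: 44.4
finger_force: 0.0
```

>>> move_arm(motion=[0,0,0,0,5,0,0,0,0,5,0,0,0,0,5,0,0,0,0,5,0,0,0,0,5])

```text
t: 4.07
tcp_pos: [594.3, 151.2, 165.9]
ee_rot: [3.142, -0.0, 1.467]
wrist_force: [-1.7, 0.4, 3.6]
width: 14.0
finger_force: 20.0
```

>>> move_arm(motion=[0,0,15,0,5,0,0,30,0,5,0,0,35,0,5,0,0,35,0,5,0,0,25,0,5])

```text
t: 4.48
tcp_pos: [594.8, 150.9, 308.7]
ee_rot: [3.14, -0.001, 1.466]
wrist_force: [0.7, -0.6, -0.5]
width: 13.8
finger_force: 20.0
```

>>> move_arm(motion=[0,-10,0,-0.116,5,0,-20,0,-0.116,5,0,-30,0,-0.116,5,0,-30,0,-0.116,5,0,-30,0,-0.116,5])

```text
t: 4.9
tcp_pos: [594.0, 30.1, 305.6]
ee_rot: [-3.141, 0.0, 0.882]
wrist_force: [0.3, -0.1, -1.6]
width: 13.9
finger_force: 20.0
```

>>> move_arm(motion=[0,-30,0,-0.116,5,0,-30,0,-0.116,5,0,-30,0,-0.116,5,0,-30,0,-0.116,5,0,-30,0,-0.116,5])

```text
t: 5.32
tcp_pos: [594.0, -120.2, 305.7]
ee_rot: [-3.141, 0.0, 0.301]
wrist_force: [0.6, -0.1, -1.3]
width: 13.5
finger_force: 20.0
```

>>> move_arm(motion=[0,-30,0,-0.116,5,0,-25,0,-0.116,5,0,-20,0,-0.116,5,0,-7,0,0,5,0,0,0,0,5])

```text
t: 5.73
tcp_pos: [593.6, -203.1, 305.6]
ee_rot: [3.14, 0.001, -0.043]
wrist_force: [-0.3, 0.4, -0.9]
width: 14.0
finger_force: 20.0
```

```bash
sed -i 's/^for key in (\["top"\].*/if __name__=="__main__":\n  for key in (["top"],["scene"],["top","scene"]):/;' fit.py; sed -i '/^  for key/,$ {/^    /s/^/  /}' fit.py
python3 - <<'E'
from h import *
from fit import box
im=[]
s=env.get_state();print(s["tcp_pos"],s["ee_rot"],s["wrist_force"])
for n in("top","scene"):
    p=env.snapshot(n); P=cloud(p).reshape(-1,3)
    np.savez(n+"2",**{k:p[k] for k in("img","range_z","camera_matrix","world_from_camera")})
    u,v=(350,110) if n=="top" else (110,40)
    im.append(cv2.resize(p["img"][v:v+120,u:u+120,::-1],(400,400),interpolation=cv2.INTER_CUBIC))
    for lo in (145,165,185,205,225):
        B=box(P,(540,650),(-260,-150),(lo,lo+20)); print(n,lo,len(B),np.round([B.min(0),B.max(0),B.mean(0)],0).tolist() if len(B) else "")
cv2.imwrite("pics/b.png",np.hstack(im))
E
```

```text
[ 593.61551976 -203.12221925  305.573022  ] [ 3.14034867e+00  7.14366347e-04 -4.27297202e-02] [-0.32568528  0.37962399 -0.92064702]
top 145 138 [[571.0, -209.0, 145.0], [608.0, -180.0, 165.0], [584.0, -187.0, 154.0]]
top 165 140 [[571.0, -209.0, 165.0], [597.0, -180.0, 185.0], [580.0, -188.0, 175.0]]
top 185 366 [[571.0, -225.0, 185.0], [595.0, -180.0, 205.0], [581.0, -198.0, 194.0]]
top 205 151 [[581.0, -213.0, 205.0], [595.0, -190.0, 225.0], [587.0, -197.0, 214.0]]
top 225 53 [[585.0, -203.0, 225.0], [591.0, -194.0, 245.0], [588.0, -198.0, 235.0]]
scene 145 124 [[577.0, -210.0, 145.0], [618.0, -177.0, 165.0], [603.0, -187.0, 154.0]]
scene 165 144 [[578.0, -212.0, 165.0], [618.0, -177.0, 185.0], [604.0, -186.0, 174.0]]
scene 185 239 [[573.0, -224.0, 185.0], [617.0, -178.0, 205.0], [599.0, -193.0, 193.0]]
scene 205 96 [[584.0, -209.0, 205.0], [608.0, -188.0, 225.0], [598.0, -195.0, 214.0]]
scene 225 64 [[590.0, -205.0, 225.0], [604.0, -191.0, 245.0], [598.0, -196.0, 235.0]]
```

View pics/b.png

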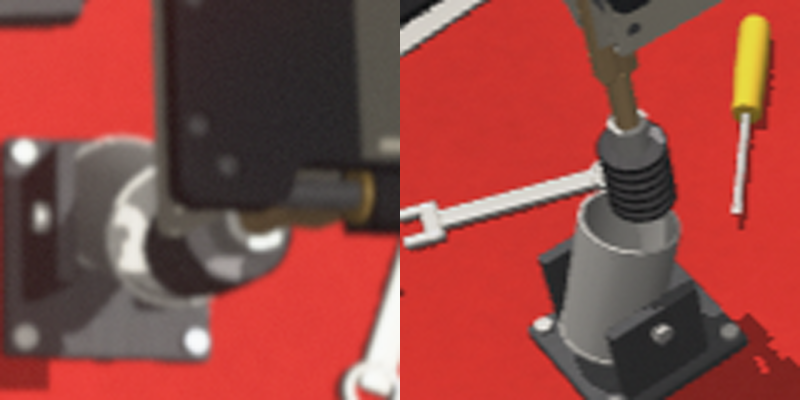

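The brush hangs over the mouth: the head is at about (205,250) in the left crop and (635,165) in the right crop, close to upright. I'll fit its axis and compare it with the pot.

```bash
cat > axis.py <<'E'
from h import *
from fit import box
from scipy.optimize import least_squares
def fitaxis(P,x0,z0,R=22.5):
    def r(q):
        a=np.array([q[2],q[3],1]);a/=np.linalg.norm(a); d=P-[q[0],q[1],z0]; return np.linalg.norm(np.cross(d,a),axis=1)-R
    s=least_squares(r,[*x0,0,0],loss="soft_l1",f_scale=1); return s.x.round(3),np.median(np.abs(r(s.x))).round(2)
E
python3 - <<'E'
from axis import *
Q=[]
for n in("top2","scene2"):
    P=cloud(dict(np.load(n+".npz"))).reshape(-1,3)
    B=box(P,(560,635),(-245,-170),(148,186)); Q.append(B)
    print(n,fitaxis(B,(593,-203),146))
print(fitaxis(np.vstack(Q),(593,-203),146))
E
python3 fit.py | grep pot; sed -n '/potres(q/,/return/p' fit.py | head -3; sed 's/+"\.npz"/+"2.npz"/' fit.py > fit2.py
python3 - <<'E'
from fit import potres
from h import *
from fit import box
from scipy.optimize import least_squares
for ns in (["top","scene"],["top"],["scene"]):
  P=np.vstack([box(cloud(dict(np.load(n+".npz"))).reshape(-1,3),(540,720),(-280,-120),(90,141)) for n in ns])
  b=min((least_squares(potres,[638,-207,f],args=(P,),loss="soft_l1",f_scale=2) for f in(2.7,3.1,3.5)),key=lambda r:r.cost); print(ns,b.x)
E
```

```text
top2 (array([ 5.93654e+02, -2.03266e+02, -0.00000e+00,  7.00000e-03]), np.float64(0.4))
scene2 (array([ 5.94807e+02, -2.02350e+02,  1.00000e-03,  1.20000e-02]), np.float64(0.72))
(array([ 5.94333e+02, -2.02791e+02,  4.00000e-03,  1.70000e-02]), np.float64(0.6))
pot ['top'] 954 [ 637.623 -207.821    3.089] 0.35
pot ['scene'] 782 [ 639.624 -207.303    3.115] 0.72
pot ['top', 'scene'] 1736 [ 638.31  -207.743   -3.19 ] 0.57
def potres(q,P):
    x,y,f=q[:3]; t=.35
    a=np.array([np.sin(t)*np.cos(f),np.sin(t)*np.sin(f),np.cos(t)])
['top', 'scene'] [ 638.30968799 -207.74294991    3.09321277]
['top'] [ 637.62310299 -207.82093243    3.08895833]
['scene'] [ 639.62353675 -207.30316668    3.11450462]
```

>>> move_arm(motion=[9.4,-3.2,-10,0,5,0,0,-10,0,5,0.5,0,-6,0,5,0.5,0,-6,0,5,0,0,0,0,5])

```text
t: 6.25
tcp_pos: [604.3, -203.1, 271.8]
ee_rot: [-3.141, 0.003, -0.04]
wrist_force: [0.3, 0.8, -0.7]
width: 13.8
finger_force: 20.0
```

>>> move_arm(motion=[1.2,0,-6,0,5,1.3,0,-6,0,5,0,0,0,0,5])

```text
t: 6.5
tcp_pos: [607.2, -203.6, 260.5]
ee_rot: [-3.141, 0.001, -0.041]
wrist_force: [-0.2, -0.3, -0.9]
width: 13.8
finger_force: 20.0
```

>>> move_arm(motion=[0,-2,0,0,5,0.5,0,-5,0,5,0.5,0,-5,0,5,0,0,0,0,5,0,0,0,0,5])

```text
t: 6.92
tcp_pos: [608.2, -206.0, 251.3]
ee_rot: [-3.141, 0.001, -0.041]
wrist_force: [-0.1, -0.4, -2.4]
width: 13.9
finger_force: 20.0
```

>>> move_arm(motion=[0,0,-3,0,5,0.5,0,-3,0,5,0,0,0,0,5])

```text
t: 7.17
tcp_pos: [608.7, -205.9, 245.1]
ee_rot: [-3.141, 0.001, -0.041]
wrist_force: [0.1, 0.2, -1.0]
width: 13.7
finger_force: 20.0
```

>>> move_arm(motion=[1,0,-3,0,5,1,0,-3,0,5,0,0,0,0,5])

```text
t: 7.42
tcp_pos: [610.8, -205.8, 239.0]
ee_rot: [-3.141, 0.001, -0.041]
wrist_force: [-0.4, 0.0, -1.6]
width: 13.9
finger_force: 20.0
```

>>> move_arm(motion=[1.3,0,-3,0,5,1.2,0,-3,0,5,0,0,0,0,5])

```text
t: 7.67
tcp_pos: [613.5, -206.3, 233.4]
ee_rot: [3.141, -0.0, -0.041]
wrist_force: [-0.8, -1.5, 2.6]
width: 13.8
finger_force: 20.0
```

>>> move_arm(motion=[1.1,0,-3,0,5,0,0,0,0,5,0,0,0,0,5])

```text
t: 7.92
tcp_pos: [614.5, -206.3, 231.0]
ee_rot: [3.141, -0.0, -0.041]
wrist_force: [-0.7, -0.6, 3.7]
width: 13.9
finger_force: 20.0
```

>>> move_arm(motion=[0.7,0,-2,0,5,0.7,0,-2,0,5,0,0,0,0,5,0,0,0,0,5])

```text
t: 8.25
tcp_pos: [615.9, -206.4, 226.9]
ee_rot: [3.141, -0.0, -0.041]
wrist_force: [-1.4, -0.2, 5.7]
width: 13.9
finger_force: 20.0
```

>>> move_arm(motion=[-1.8,0,5,0,5,-2.2,0,6,0,5,-2.2,0,6.5,0,5,0,0,0,0,5])

```text
t: 8.58
tcp_pos: [609.4, -206.3, 245.5]
ee_rot: [-3.142, -0.001, -0.042]
wrist_force: [1.1, -0.9, -1.6]
width: 13.8
finger_force: 20.0
```

>>> move_arm(motion=[-1.9,0,8,0,5,-2.3,0,10,0,5,-2.3,0,9.6,0,5,0,0,0,0,5,0,0,0,0,5])

```text
t: 9.0
tcp_pos: [603.3, -206.4, 272.8]
ee_rot: [3.141, -0.002, -0.041]
wrist_force: [0.6, 0.3, -2.4]
width: 13.9
finger_force: 20.0
```

Run:
```python
from axis import *
s=env.get_state();print(s["tcp_pos"],s["wrist_force"])
for n in("top","scene"):
    p=env.snapshot(n); P=cloud(p).reshape(-1,3)
    B=box(P,(565,645),(-245,-170),(138,156)); print(n,len(B),fitaxis(B,(600,-206),112))
```

```text
[ 603.30802368 -206.38101634  272.81056563] [ 0.58669635  0.26115672 -2.36726508]
top 101 (array([ 6.03883e+02, -2.05570e+02, -5.00000e-03, -1.80000e-02]), np.float64(0.39))
scene 114 (array([ 6.03911e+02, -2.05681e+02,  5.00000e-03, -3.60000e-02]), np.float64(0.79))
```

>>> move_arm(motion=[2.3,0,-9.6,0,5,2.3,0,-10,0,5,1.9,0,-8,0,5,1.2,0,-4,0,5,1,0,-3,0,5])

```text
t: 9.52
tcp_pos: [611.7, -205.8, 235.7]
ee_rot: [-3.141, 0.002, -0.041]
wrist_force: [-0.9, -0.4, -1.9]
width: 14.2
finger_force: 20.0
```

>>> move_arm(motion=[1.1,0,-3,0,5,1.1,0,-3,0,5,0.9,0,-2.5,0,5,0.9,0,-2.5,0,5,0,0,0,0,5])

```text
t: 9.93
tcp_pos: [615.8, -206.2, 226.3]
ee_rot: [3.142, 0.0, -0.041]
wrist_force: [-3.5, 1.3, 4.6]
width: 13.7
finger_force: 20.0
```

>>> move_arm(motion=[0,0,0,0,5,0,0,0,0,5])

```text
t: 10.1
tcp_pos: [615.8, -206.2, 226.8]
ee_rot: [-3.142, -0.0, -0.041]
wrist_force: [-3.2, 1.2, 6.1]
width: 14.1
finger_force: 20.0
```

>>> move_arm(motion=[-1.8,0,5,0,5,-2.2,0,6,0,5,-2.2,0,6.5,0,5,-1.9,0,8,0,5,-2.3,0,10,0,5])

```text
t: 10.52
tcp_pos: [605.2, -206.1, 262.4]
ee_rot: [3.142, 0.0, -0.041]
wrist_force: [0.5, -0.1, -0.5]
width: 14.1
finger_force: 20.0
```

>>> move_arm(motion=[-2.3,0,9.6,0,5,0,0,0,0,5,0,0,0,0,5])

```text
t: 10.77
tcp_pos: [603.4, -206.3, 272.2]
ee_rot: [3.141, -0.002, -0.041]
wrist_force: [-0.3, 1.0, -1.9]
width: 14.0
finger_force: 20.0
```

>>> move_arm(motion=[2.3,0,-9.6,0,5,2.3,0,-10,0,5,1.9,0,-8,0,5,1.2,0,-4,0,5,1,0,-3,0,5])

```text
t: 11.18
tcp_pos: [612.0, -205.8, 235.4]
ee_rot: [-3.142, 0.001, -0.041]
wrist_force: [1.4, -1.1, -0.1]
width: 13.6
finger_force: 20.0
```

>>> move_arm(motion=[1.1,0,-3,0,5,1.1,0,-3,0,5,0.9,0,-2.5,0,5,0.9,0,-2.5,0,5,0,0,0,0,5])

```text
t: 11.6
tcp_pos: [615.7, -206.1, 225.7]
ee_rot: [-3.141, 0.0, -0.041]
wrist_force: [-2.6, 2.4, 6.2]
width: 14.1
finger_force: 20.0
```

>>> move_arm(motion=[0,0,0,0,5,0,0,0,0,5])

```text
t: 11.77
tcp_pos: [615.5, -206.2, 226.0]
ee_rot: [-3.141, 0.0, -0.041]
wrist_force: [-2.1, 0.9, 5.7]
width: 13.9
finger_force: 20.0
```

>>> move_arm(motion=[-1.8,0,5,0,5,-2.2,0,6,0,5,-2.2,0,6.5,0,5,-1.9,0,8,0,5,-2.3,0,10,0,5])

```text
t: 12.18
tcp_pos: [605.0, -206.1, 261.7]
ee_rot: [3.142, 0.001, -0.041]
wrist_force: [-0.7, 0.6, -2.1]
width: 14.2
finger_force: 20.0
```

>>> move_arm(motion=[-2.3,0,10,0,5,-2,0,15,0,5,-2,0,20,0,5,0,10,0,0,5,0,20,0,0,5])

```text
t: 12.6
tcp_pos: [598.7, -179.0, 308.3]
ee_rot: [3.139, -0.003, -0.046]
wrist_force: [0.2, 0.8, -1.8]
width: 13.7
finger_force: 20.0
```

>>> move_arm(motion=[0,30,0,0,5,0,35,0,0,5,0,35,0,0,5,0,35,0,0,5,0,35,0,0,5])

```text
t: 13.02
tcp_pos: [598.6, -3.9, 306.3]
ee_rot: [-3.141, -0.0, -0.041]
wrist_force: [1.1, 0.1, -0.9]
width: 13.9
finger_force: 20.0
```

>>> move_arm(motion=[0,35,0,0,5,0,35,0,0,5,0,35,0,0,5,0,30,0,0,5,0,15,0,0,5])

```text
t: 13.43
tcp_pos: [598.3, 149.9, 305.7]
ee_rot: [-3.14, 0.001, -0.035]
wrist_force: [0.4, 0.6, -1.3]
width: 13.8
finger_force: 20.0
```

>>> move_arm(motion=[-6,7,0,0,5,0,0,0,0,5])

```text
t: 13.6
tcp_pos: [592.0, 152.6, 305.9]
ee_rot: [3.142, 0.001, -0.039]
wrist_force: [-0.1, -0.2, -1.7]
width: 13.9
finger_force: 20.0
```

Run:
```python
from axis import *
s=env.get_state();print(s["tcp_pos"],s["wrist_force"])
for n in("top","scene"):
    p=env.snapshot(n); P=cloud(p).reshape(-1,3); t=s["tcp_pos"]
    B=box(P,(t[0]-40,t[0]+40),(t[1]-40,t[1]+40),(148,190)); print(n,len(B),fitaxis(B,t[:2],146))
    f=[x for x in env.tip_of(p,"caddy")[:1]]; print(f)
    # foot plate: white pixels around
    I=p["img"].reshape(-1,3).astype(int); m=(I.min(1)>170)&(abs(P[:,2])<8)&(abs(P[:,0]-592)<80)&(abs(P[:,1]-151)<80)
    if m.sum()>30: print(m.sum(),cv2.minAreaRect(P[m,:2].astype(np.float32)))
q=dict(np.load("top.npz"));P=cloud(q).reshape(-1,3);I=q["img"].reshape(-1,3).astype(int); m=(I.min(1)>170)&(abs(P[:,2])<8)&(abs(P[:,0]-592)<70)&(abs(P[:,1]-151)<70)
print(m.sum(),cv2.minAreaRect(P[m,:2].astype(np.float32)))
save(env.snapshot("scene"),"c.png")
```

```text
[592.00165162 152.62263694 305.86459057] [-0.09428074 -0.18915904 -1.74581537]
top 203 (array([ 5.91637e+02,  1.54192e+02,  3.00000e-03, -3.00000e-03]), np.float64(0.37))
[{'point': [181.6, 205.6], 'conf': 0.7}]
1445 ((590.288330078125, 151.67532348632812), (98.79047393798828, 98.30048370361328), 6.004132270812988)
scene 252 (array([5.92449e+02, 1.48232e+02, 5.00000e-03, 5.00000e-03]), np.float64(0.53))
[{'point': [295.9, 235.2], 'conf': 0.77}]
867 ((590.2399291992188, 152.1171875), (105.7944107055664, 99.84005737304688), 5.127284049987793)
1444 ((591.008544921875, 152.49490356445312), (100.13948822021484, 99.56539916992188), 6.057547092437744)
```

View pics/c.png

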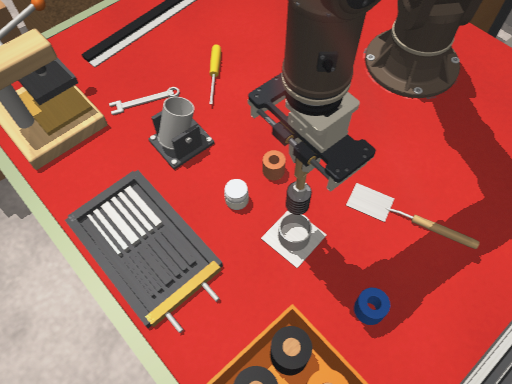

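The brush hangs upright at (298,195) over the stand, whose cup is at (295,235). The stand is centred at about (590.5, 152), and the tin and roll have not moved. I'll lower it now.

>>> move_arm(motion=[-1,0,-20,0,5,0,0,-30,0,5,0,0,-25,0,5,0,0,-20,0,5,0,0,-15,0,5])

```text
t: 14.27
tcp_pos: [591.6, 149.4, 194.5]
ee_rot: [3.141, 0.001, -0.043]
wrist_force: [0.0, 0.3, -0.6]
width: 13.9
finger_force: 20.0
```

>>> move_arm(motion=[0,0,-12,0,5,0,0,-8,0,5,0,0,-5,0,5,0,0,-3,0,5,0,0,0,0,5])

```text
t: 14.68
tcp_pos: [592.3, 150.7, 168.3]
ee_rot: [3.142, -0.0, -0.042]
wrist_force: [0.1, 0.0, -1.1]
width: 13.6
finger_force: 20.0
```

>>> move_arm(motion=[0,0,-1.5,0,5,0,0,0,0,5])

```text
t: 14.85
tcp_pos: [592.4, 150.9, 167.2]
ee_rot: [-3.141, -0.001, -0.041]
wrist_force: [0.3, -0.2, -1.5]
width: 14.1
finger_force: 20.0
```

>>> move_arm(motion=[0,0,-1,0,5,0,0,0,0,5])

```text
t: 15.02
tcp_pos: [592.2, 151.0, 166.0]
ee_rot: [-3.141, -0.0, -0.041]
wrist_force: [0.2, 0.7, -1.2]
width: 13.8
finger_force: 20.0
```

>>> move_arm(motion=[0,0,-1,0,5,0,0,0,0,5])

```text
t: 15.18
tcp_pos: [592.6, 150.9, 165.9]
ee_rot: [-3.141, -0.001, -0.041]
wrist_force: [-0.9, -0.1, 7.8]
width: 14.0
finger_force: 20.0
```

>>> move_arm(motion=[0,0,-1,0,5,0,0,0,0,5])

```text
t: 15.35
tcp_pos: [593.3, 150.8, 165.8]
ee_rot: [-3.14, -0.003, -0.041]
wrist_force: [-2.2, -0.4, 14.4]
width: 14.2
finger_force: 20.0
```

>>> move_arm(motion=[0,0,1.6,0,5,0,0,0,0,5,0,0,0,0,20,0,0,0,0,35,0,0,0,0,60])

```text
t: 15.77
tcp_pos: [592.0, 150.9, 165.2]
ee_rot: [3.141, 0.0, -0.041]
wrist_force: [0.3, 0.9, 0.2]
width: 28.8
finger_force: 0.0
```

>>> move_arm(motion=[0,0,0,0,60,0,0,0,0,60,0,0,0,0,60,0,0,0,0,60,0,0,0,0,60])

```text
t: 16.18
tcp_pos: [592.1, 150.9, 165.3]
ee_rot: [3.142, -0.0, -0.041]
wrist_force: [0.2, 0.6, 0.1]
width: 59.3
finger_force: 0.0
```

>>> move_arm(motion=[0,0,15,0,60,0,0,25,0,60,0,0,30,0,60,0,0,30,0,60,0,0,20,0,60])

```text
t: 16.6
tcp_pos: [592.8, 150.5, 288.1]
ee_rot: [-3.141, -0.002, -0.042]
wrist_force: [0.5, -0.1, -0.3]
width: 60.1
finger_force: 0.0
```

>>> move_arm(motion=[-40,0,0,0,60,-40,0,0,0,60,-40,0,0,0,60,-30,0,0,0,60,0,0,0,0,60])

```text
t: 17.02
tcp_pos: [436.4, 151.6, 284.3]
ee_rot: [-3.139, 0.006, -0.037]
wrist_force: [0.3, -0.1, -0.4]
width: 60.0
finger_force: 0.0
```

Run:
```python
from axis import *
s=env.get_state();print(s["tcp_pos"],s["wrist_force"],s["width"],s["t"])
for n in("top","scene"):
    p=env.snapshot(n); P=cloud(p).reshape(-1,3)
    for z in((180,200),(120,150)):
        B=box(P,(540,640),(100,200),z)
        print(n,z,len(B),B.mean(0) if len(B) else 0,B[:,2].max() if len(B) else 0)
    T=box(P,(540,640),(100,200),(186,200)); print(cv2.minAreaRect(T[:,:2].astype(np.float32)) if len(T) else 0)
save(p,"d.png")
```

```text
[436.37926121 151.6278372  284.25552371] [ 0.32740221 -0.1040442  -0.40211226] 60.02372865398451 17.0167
top (180, 200) 245 [589.26381779 150.17162838 192.70719975] 196.9941196449481
top (120, 150) 100 [586.77879517 146.452104   135.1061642 ] 149.89149300051497
((590.526611328125, 151.3244171142578), (14.058358192443848, 26.0976619720459), 88.87776184082031)
scene (180, 200) 136 [593.89690958 152.89139861 191.34645754] 196.415557542461
scene (120, 150) 97 [597.03902045 155.21114801 135.31087558] 149.91095362868532
((592.6461791992188, 151.80462646484375), (14.113541603088379, 25.745464324951172), 89.114013671875)
```

View pics/d.png

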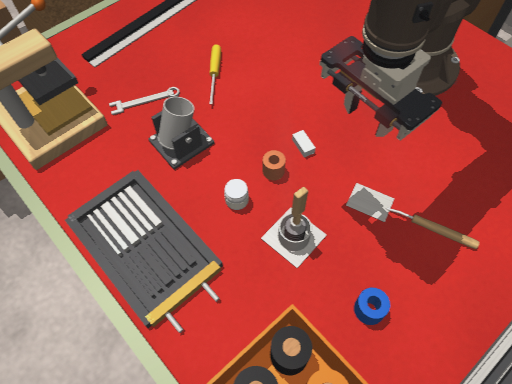

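The brush stands upright in its cup at (297,225) with its top at about 195 mm, centred on the stand. The arm is clear of everything, and the tin and roll have not moved.

```bash
python3 -c "
from bench import env
print(env.job_done())"
```

```text
the job is handed in; nothing more can be done
None
```

I pushed the brush onto the pad three times, about 8–9 mm of travel each by force and depth and under 10 N on the brush. I drew it up to near the rim between pushes, stood it back upright in its stand, let go and handed the job in; the hand-in gave no verdict.

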